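# Find the empty dispenser bay and hold its lid open

### The job

Get the kitchen's three-bay dispenser ready for a refill: gently lay the upright canister on its side in the blue cradle, without letting it drop, and let go of it. Then tap the red pins in the dispenser lids one by one until you find the loose one, pushing it all the way down to mark the empty bay; lift that lid by its black tab and finish while still holding it open at about 45 degrees, with the other two lids shut. Never lift a lid whose pin has not sunk, and leave everything else on the counter where it is.

Things in the scene. Friction and masses are not known exactly. Their poses are not given: they have to be found in the camera images.
- dispenser: Fixed aluminium box, three bays, 172 (x) x 310 (y) x 75 mm high; origin: centre of its underside, on the table. Front faces own -x (to the robot). Bays at own y = +100, 0, -100 mm, each with a steel lid 92 mm wide, top at z = 75 mm, all hinged on the line along own y at own x = +86 mm, z = 70 mm. Two bays hold a full canister, one is empty; this cannot be seen from outside.
- cradle: Fixed blue trough along own x; origin: centre of its underside, on the table. Flat floor at z = 28 mm, x = -96 to +80 mm, 50 mm wide between cheeks leaning outward (72 mm apart at their tops, z = 52 mm). Steel stop, face at x = +80 mm, 55 mm high, at the end away from the robot; the -x end is open, a canister may stick out there. A lying canister's axis is along x at z = 51 mm.
- canister_center (a point): Centre (half-way up, 75 mm above its foot) of the loose refill canister: a plain cylinder 46 mm in diameter and 150 mm long, about 0.25 kg, white with a yellow band and an orange cap end; stands upright on the table at the start. Its z axis runs along the canister from foot to orange cap.
- lid_a (a joint): Angle of the left (+y) lid of the dispenser, seen from the robot: 0 shut, grows as its front edge is lifted, up to 1.2 rad. No spring: it falls shut if let go; about 0.25 kg.
- pin_a (a joint): How far the pin in the left (+y) lid is pushed in, in m: 0 as at the start. A firm pin rests on a full canister and gives less than 2 mm however hard it is tapped; the loose one slides down 13 mm to its stop against about 2 N of friction and stays down.
- tab_a (a point): Grip point on the black tab at the front edge of the left (+y) lid: 196 mm in front of the hinge line and 3 mm above it. The tab is 16 mm wide (along the dispenser's y), 12 mm thick and sticks out 41 mm from the front; the grip point is 24 mm out from the front face. Axes as the dispenser's when shut; turns with the lid.
- pin_a_top (a point): Centre of the flat top of the red pin head (22 mm in diameter) in the middle of the left (+y) lid, 97 mm above the table and 22 mm above the lid while not pushed in.
- lid_b (a joint): Angle of the middle lid of the dispenser, seen from the robot: 0 shut, grows as its front edge is lifted, up to 1.2 rad. No spring: it falls shut if let go; about 0.25 kg.
- pin_b (a joint): How far the pin in the middle lid is pushed in, in m: 0 as at the start. A firm pin rests on a full canister and gives less than 2 mm however hard it is tapped; the loose one slides down 13 mm to its stop against about 2 N of friction and stays down.
- tab_b (a point): Grip point on the black tab at the front edge of the middle lid: 196 mm in front of the hinge line and 3 mm above it. The tab is 16 mm wide (along the dispenser's y), 12 mm thick and sticks out 41 mm from the front; the grip point is 24 mm out from the front face. Axes as the dispenser's when shut; turns with the lid.
- pin_b_top (a point): Centre of the flat top of the red pin head (22 mm in diameter) in the middle of the middle lid, 97 mm above the table and 22 mm above the lid while not pushed in.
- lid_c (a joint): Angle of the right (-y) lid of the dispenser, seen from the robot: 0 shut, grows as its front edge is lifted, up to 1.2 rad. No spring: it falls shut if let go; about 0.25 kg.
- pin_c (a joint): How far the pin in the right (-y) lid is pushed in, in m: 0 as at the start. A firm pin rests on a full canister and gives less than 2 mm however hard it is tapped; the loose one slides down 13 mm to its stop against about 2 N of friction and stays down.
- tab_c (a point): Grip point on the black tab at the front edge of the right (-y) lid: 196 mm in front of the hinge line and 3 mm above it. The tab is 16 mm wide (along the dispenser's y), 12 mm thick and sticks out 41 mm from the front; the grip point is 24 mm out from the front face. Axes as the dispenser's when shut; turns with the lid.
- pin_c_top (a point): Centre of the flat top of the red pin head (22 mm in diameter) in the middle of the right (-y) lid, 97 mm above the table and 22 mm above the lid while not pushed in.
- sauce_bottle: Bystander: red sauce bottle, 58 mm in diameter, 170 mm high; loose; origin at the centre of its underside.
- spice_jar: Bystander: amber spice jar, 56 mm in diameter, 100 mm high; loose; origin at the centre of its underside.
- ramekin: Bystander: white ramekin, 80 mm in diameter, 42 mm high; loose; origin at the centre of its underside.
- spoon: Bystander: steel spoon lying flat along its own x, about 190 mm long; loose; origin under its middle.
- mixing_bowl: Bystander: steel mixing bowl, 150 mm in diameter, 65 mm high; loose; origin at the centre of its underside.
- herb_jar: Bystander: green herb jar, 52 mm in diameter, 90 mm high; loose; origin at the centre of its underside.
- canister: The same canister; origin at the centre of its foot, z axis from foot to orange cap.
Mind the look-alikes: they are no part of the job. What is shaped like the canister but purple is not meant. Leave any turquoise look-alike of the cradle alone.

How it is judged:
On the way, in this order (a step that is already met when the one before it is completed fails the run):
1. the canister lies in the cradle, let go of (x of canister_center in the frame of cradle between -0.09 and 0.015 m and y of canister_center in the frame of cradle between -0.012 and 0.012 m and z of canister_center in the frame of cradle between 0.045 and 0.058 m and angle between the z axis of canister_center and the x axis of cradle, either way round below 0.12 rad and contact force between the fingers and canister below 0.05 N and linear speed of canister below 0.03 m/s), for 0.2 s.
2. the loose pin has been found: pushed down more than 5 mm (value of joint any of pin_a, pin_b, pin_c above 0.005 m), for 0.1 s.
At the end, for the whole second after the job is handed in: The lid with the sunken pin (over 5 mm) is held still by the fingers above 0.6 rad, the others under 0.05 rad; the canister lies released in the cradle: within 0.12 rad and 12 mm of its mid-line, centre 45-58 mm high and -90 to +15 mm along it (((value of joint pin_a above 0.005 m and value of joint lid_a above 0.6 rad and velocity of joint lid_a between -0.15 and 0.15 rad/s and value of joint each of lid_b, lid_c below 0.05 rad) or (value of joint pin_b above 0.005 m and value of joint lid_b above 0.6 rad and velocity of joint lid_b between -0.15 and 0.15 rad/s and value of joint each of lid_a, lid_c below 0.05 rad) or (value of joint pin_c above 0.005 m and value of joint lid_c above 0.6 rad and velocity of joint lid_c between -0.15 and 0.15 rad/s and value of joint each of lid_a, lid_b below 0.05 rad)) and contact force between the fingers and dispenser above 0.2 N and contact force between canister and dispenser below 0.05 N and x of canister_center in the frame of cradle between -0.09 and 0.015 m and y of canister_center in the frame of cradle between -0.012 and 0.012 m and z of canister_center in the frame of cradle between 0.045 and 0.058 m and angle between the z axis of canister_center and the x axis of cradle, either way round below 0.12 rad and contact force between the fingers and canister below 0.05 N); the arm keeps its last pose, push and grip.
It fails at once if a lid was lifted (over 0.15 rad) though its pin had not sunk ((value of joint lid_a above 0.15 rad and value of joint pin_a below 0.004 m) or (value of joint lid_b above 0.15 rad and value of joint pin_b below 0.004 m) or (value of joint lid_c above 0.15 rad and value of joint pin_c below 0.004 m)).
It fails at once if the canister was dropped or toppled (over 0.7 m/s while not held) (linear speed of canister above 0.7 m/s and contact force between the fingers and canister below 0.05 N).
It fails at once if a bystander was moved more than 30 mm (distance of any of sauce_bottle, spice_jar, ramekin, spoon, mixing_bowl, herb_jar from where it was at the start of the episode above 0.03 m).
It also fails if it takes over 72 s, if anything falls off the work surface, if the arm or the gripper's body presses on something with over 40 N, if the wrist force passes 120 N, or if a joint passes its speed limit or range.

### The arm

A 6-joint arm with a two-finger parallel gripper is mounted at the origin on the work surface. World frame = base frame: x ahead of the robot, y to its left, z up, the work surface at z = 0. Lengths are in m, angles in rad, forces in N, time in s.
With the tool pointing down it reaches from about 0.35 to 1 m from the base axis. Payload 7.1 kg.
Tool frame: the origin (TCP) lies between the finger pads; the fingertips stand 22 mm ahead of it and the grasp point (between the pads) lies 3 mm ahead of it; x points along the fingers, y is the direction in which the jaws open and shut, and the axes are right-handed (so a half turn about x gives the same grasp; the last joint's range is limited). The gripper opens to 85 mm and grips with 20 to 120 N. Pads are 22 mm wide; open, the fingers measure 114 mm over their backs; the gripper's body (76 mm by 85 mm) begins 54 mm behind the grasp point. The pads swing forward as they close: fully open they stand 13 mm farther back than shut.
Start: joints at [-1.269, 0.423, 1.63, -0, 1.089, -0.019], TCP at [0.197, -0.593, 0.253] pointing down, gripper open.
Joint ranges: [-3, 3], [-0.9, 2.11], [0.09, 2.58], [-1.31, 4.45], [0.11, 2.69], [-2.54, 2.54]. Speed limits (rad/s): [2.39, 2.39, 3.01, 3.14, 3.14, 3.14].

### API

Orientations are given as a rotation vector (axis times angle).
In Python, from rig import manip gives the robot as it stands. The module is installed in compiled form; this text tells all that it offers. Calls block until the motion is done:
- manip.move_to(position, orientation): joint-space move of the TCP to a pose.
- manip.servo_line(position, orientation=None, rate=0.15): straight line of the TCP; orientation=None keeps the orientation; rate is the mean speed in m/s.
- manip.set_joints(angles): joint-space move.
- manip.command_gripper(opening, f_grip=None): finger opening in m; f_grip is the grip in N (None keeps the last); returns when the fingers have stopped.
- manip.hold(seconds).
- manip.solve_ik(position, orientation): joint angles nearest the present ones, or None.
- manip.camera(name): name is "scene" or "top" or "wrist"; returns a dict with "image" (400x640x3 uint8, red, green, blue), "fx", "fy", "cx", "cy" (pixels), "cam_to_world" (4x4, takes a point from camera to world coordinates); the wrist camera has in their place "mount" (4x4, takes a point from camera to tool coordinates, whose origin is the TCP and whose axes are the tool frame's). Camera axes: x right, y down, z forward; pixel columns grow to the right and rows downward; lengths in m; the calibration is good to about 2 mm. A picture is of the moment at which its call begins: read the wrist's pose just before it. There is no depth.
A pose or a line that the arm cannot do raises manip.IKError and nothing moves.
- manip.sign_off(): hands the job in, once; it reports no verdict.
Readings, each from a call of its own:
- manip.get_time(): time.
- manip.get_joint_positions(): joint angles.
- manip.get_joint_vel(): joint speeds.
- manip.get_tau(): joint torques, N m.
- manip.get_position(): TCP position.
- manip.get_ee_rot(): TCP orientation.
- manip.get_contact_force(): force on the tool from outside, world axes, zero at the start.
- manip.get_torque(): the same for the moment, N m.
- manip.get_width(): finger opening in m.
Only numpy, scipy, OpenCV 4.12 (cv2) and the standard library are available. Lean on these libraries where they do the work, as an engineer would, in place of code of your own. Each camera call takes 0.05 s, during which the arm holds its last target.

## Working session

There is one attempt and no reset: what is moved stays moved. The work goes in short steps, each a Python script; the robot and the scene stay as the last script left them, time stands still between calls to the robot, and variables do not carry over. Pictures are saved under pics/ and viewed, and the job is handed in when it is done.

```bash
mkdir -p pics; ls
python3 - <<'E'
from rig import manip
import cv2,numpy as np,pickle
d={}
for n in ["scene","top","wrist"]:
    p=(manip.get_position(),manip.get_ee_rot())
    c=manip.camera(n); c['pose']=p; d[n]=c
    cv2.imwrite(f"pics/{n}0.png",c["image"][:,:,::-1])
    print(n,c['fx'],c['fy'],c['cx'],c['cy'],np.round(c.get('cam_to_world',c.get('mount')),3).tolist())
pickle.dump(d,open('cams0.pkl','wb'))
print(p,manip.get_time(),manip.get_width())
E
```

```text
pics
scene 382.16105825326446 382.16105825326446 316.44482276689644 196.2443194138901 [[-0.811, 0.436, -0.39, 0.987], [0.585, 0.586, -0.561, 0.63], [-0.016, -0.683, -0.73, 0.949], [0.0, 0.0, 0.0, 1.0]]
top 430.5845075088123 430.5845075088123 318.59138083420197 201.83880327148512 [[-0.019, -0.99, 0.143, 0.38], [-0.999, 0.023, 0.024, -0.039], [-0.027, -0.143, -0.989, 1.224], [0.0, 0.0, 0.0, 1.0]]
wrist 286.0358618615867 286.0358618615867 318.5337589422082 206.4730152480335 [[0.0, -0.32, 0.947, -0.121], [1.0, -0.0, -0.0, -0.001], [0.0, 0.947, 0.32, -0.082], [0.0, 0.0, 0.0, 1.0]]
(array([ 0.19696615, -0.59266189,  0.25262753]), array([ 2.04838617,  0.33288139, -2.04881352])) 0.15 0.08550530630354838
```

View pics/scene0.png

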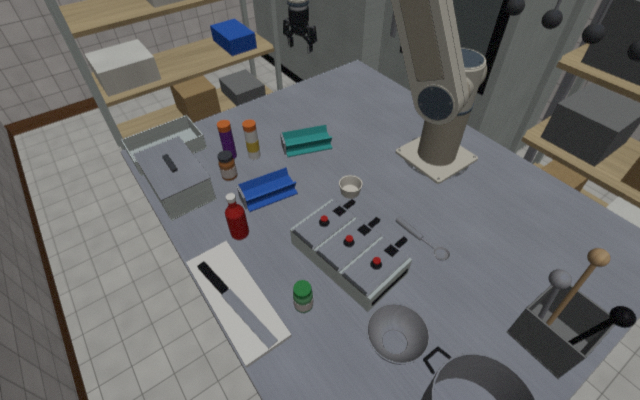

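View pics/top0.png

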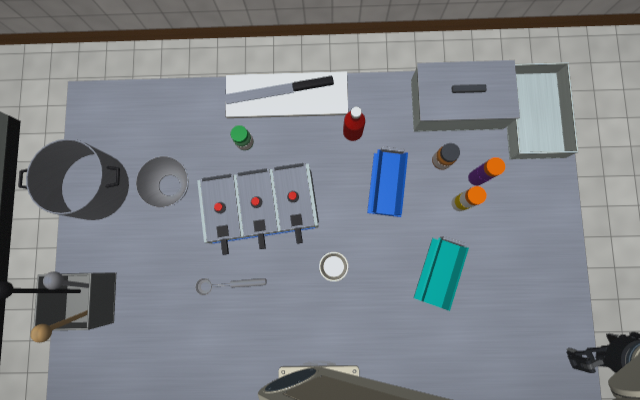

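View pics/wrist0.png

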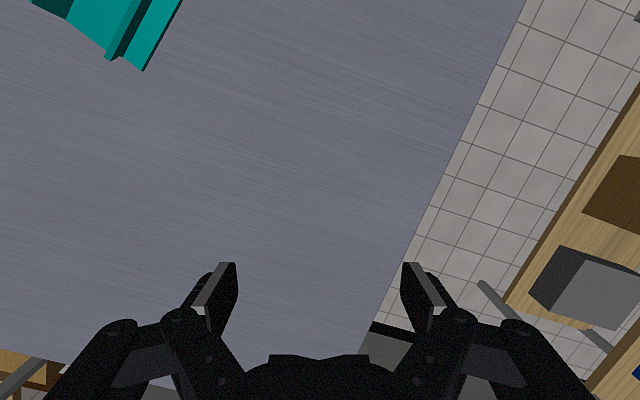

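The top view shows the canister cap at (475,196), the purple look-alike at (494,166), the blue cradle at (388,184), the pins at (219,207), (256,202) and (293,196), and the turquoise decoy at (441,273). Next I'll measure these with colour masks and rays.

```bash
cat > h.py <<'E'
import numpy as np,cv2,pickle
from scipy.spatial.transform import Rotation as R
def c2w(c):
    if 'cam_to_world' in c: return np.array(c['cam_to_world'])
    T=np.eye(4);T[:3,:3]=R.from_rotvec(c['pose'][1]).as_matrix();T[:3,3]=c['pose'][0]
    return T@np.array(c['mount'])
def ray(c,uv):
    T=c2w(c); d=T[:3,:3]@np.array([(uv[0]-c['cx'])/c['fx'],(uv[1]-c['cy'])/c['fy'],1]); return T[:3,3],d/np.linalg.norm(d)
def plane(c,uv,z):
    o,d=ray(c,uv); return o+d*(z-o[2])/d[2]
def tri(rs):
    A=np.zeros((3,3));b=np.zeros(3)
    for o,d in rs:
        P=np.eye(3)-np.outer(d,d);A+=P;b+=P@o
    p=np.linalg.solve(A,b); return p,[float(np.linalg.norm((np.eye(3)-np.outer(d,d))@(p-o))) for o,d in rs]
def proj(c,p):
    T=np.linalg.inv(c2w(c));q=T[:3,:3]@p+T[:3,3];return np.array([c['cx']+c['fx']*q[0]/q[2],c['cy']+c['fy']*q[1]/q[2]])
def mask(c,h0,h1,s=120,v=60,k=0):
    hsv=cv2.cvtColor(c['image'],cv2.COLOR_RGB2HSV)
    if h0<=h1: m=cv2.inRange(hsv,(h0,s,v),(h1,255,255))
    else: m=cv2.inRange(hsv,(h0,s,v),(179,255,255))|cv2.inRange(hsv,(0,s,v),(h1,255,255))
    return m
def blobs(m,mn=15):
    n,l,st,ce=cv2.connectedComponentsWithStats(m)
    return [(np.round(ce[i],1).tolist(),st[i].tolist(),l==i) for i in range(1,n) if st[i][4]>=mn]
def snap(name,manip,fn):
    p=(manip.get_position(),manip.get_ee_rot());c=manip.camera(name);c['pose']=p
    cv2.imwrite('pics/'+fn+'.png',c['image'][:,:,::-1]);return c
E
python3 - <<'E'
from h import *
d=pickle.load(open('cams0.pkl','rb'))
for n in ['top','scene']:
    c=d[n]
    for nm,a in dict(orange=(6,16,180,100),yellow=(17,32,120,60),red=(172,5,150,70),blue=(105,125,150,40)).items():
        for b in blobs(mask(c,*a),12): print(n,nm,b[0],b[1])
    big=cv2.resize(c['image'][110:330,170:530] if n=='top' else c['image'][90:310,180:440],None,fx=2.2 if n=='top' else 2.7,fy=2.2 if n=='top' else 2.7,interpolation=cv2.INTER_CUBIC)
    cv2.imwrite(f'pics/{n}_crop.png',big[:,:,::-1])
E
```

```text
top orange [439.6, 156.6] [438, 151, 6, 11, 23]
top orange [494.4, 166.2] [484, 158, 21, 18, 278]
top orange [475.8, 195.0] [466, 186, 20, 19, 282]
top yellow [458.9, 203.0] [455, 195, 13, 15, 80]
top red [353.0, 126.5] [344, 112, 21, 28, 420]
top red [292.0, 195.4] [288, 192, 9, 8, 53]
top red [254.9, 200.9] [251, 197, 9, 9, 51]
top red [217.8, 206.5] [214, 203, 8, 8, 50]
top blue [387.4, 183.3] [368, 150, 40, 67, 2115]
scene orange [222.8, 124.7] [218, 121, 11, 9, 67]
scene orange [248.6, 124.6] [243, 121, 12, 10, 72]
scene yellow [252.7, 146.8] [247, 141, 12, 11, 96]
scene red [235.7, 220.4] [225, 203, 21, 36, 532]
scene red [323.5, 218.4] [321, 216, 6, 6, 31]
scene red [349.0, 238.5] [346, 236, 7, 6, 36]
scene red [376.1, 260.3] [373, 257, 7, 7, 42]
scene blue [233.2, 36.3] [211, 19, 45, 36, 1070]
scene blue [267.6, 188.9] [240, 168, 57, 43, 1411]
```

View pics/top_crop.png

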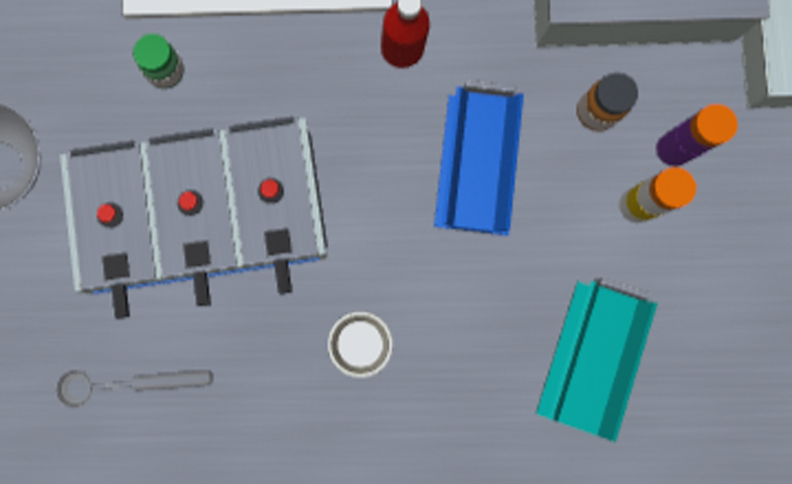

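View pics/scene_crop.png

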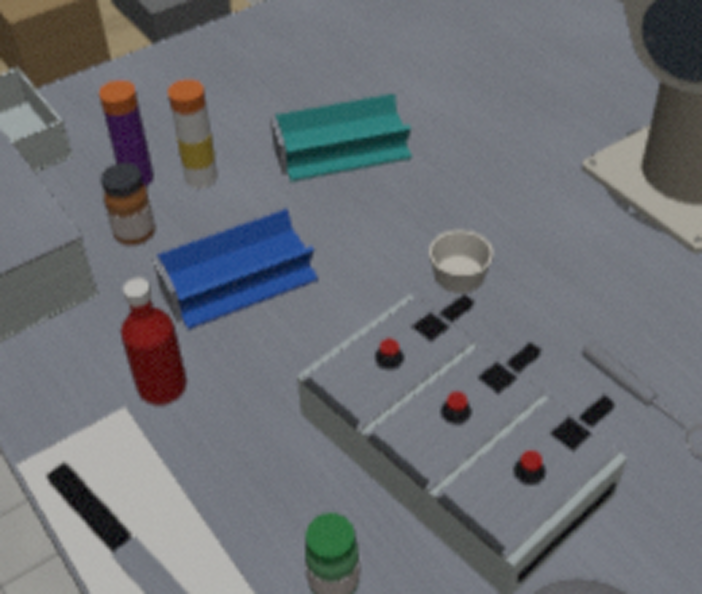

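The crops show the cradle floor and cheeks clearly, with the steel stop at the far end (image top). They also show the dispenser lids with their pins and tabs.

Run:
```python
from h import *
d=pickle.load(open('cams0.pkl','rb'));t,s=d['top'],d['scene']
np.set_printoptions(precision=4,suppress=True)
for nm,a,b in [('cap',(475.8,195),(248.6,124.6)),('yellow',(458.9,203),(252.7,146.8)),('pinL',(292,195.4),(323.5,218.4)),('pinM',(254.9,200.9),(349,238.5)),('pinR',(217.8,206.5),(376.1,260.3)),('cradle',(387.4,183.3),(267.6,188.9))]:
    print(nm,*tri([ray(t,a),ray(s,b)]))
# cap z-plane
print('cap@.15',plane(t,(475.8,195),.15), 'pins@.097',[plane(t,p,.097) for p in [(292,195.4),(254.9,200.9),(217.8,206.5)]])
# scene pins on plane
print([plane(s,p,.097) for p in [(323.5,218.4),(349,238.5),(376.1,260.3)]])
# cradle quad in top
m=mask(t,105,125,150,40); b=max(blobs(m),key=lambda b:b[1][4])
cs,_=cv2.findContours(b[2].astype(np.uint8),0,2);c=max(cs,key=cv2.contourArea)
q=cv2.approxPolyDP(c,4,True)[:,0];print('quad top',q.tolist(),[plane(t,p,.052)[:2] for p in q]); print(cv2.minAreaRect(c))
m=mask(s,105,125,150,40); b=max([b for b in blobs(m) if b[0][1]>100],key=lambda b:b[1][4])
cs,_=cv2.findContours(b[2].astype(np.uint8),0,2);c=max(cs,key=cv2.contourArea)
q=cv2.approxPolyDP(c,3,True)[:,0];print('quad sc',q.tolist(),[plane(s,p,.052)[:2] for p in q])
for nm,p,z in [('ramekin',(333,267),.042),('spoonL',(200,286),0),('spoonR',(267,282),0),('spice',(449.5,153),.1),('purple',(494.4,166.2),.15),('sauce',(356,112),.17),('decoy',(441,273),.04)]: print(nm,plane(t,p,z))
```

```text
cap [ 0.5454 -0.4095  0.1437] [0.001789977901400545, 0.0017899779014004347]
yellow [ 0.5436 -0.3985  0.0482] [0.0075262312987184445, 0.0075262312987182745]
pinL [0.5636 0.058  0.0936] [0.002043988070388892, 0.0020439880703886715]
pinM [0.5504 0.1576 0.0936] [0.001195667183274423, 0.001195667183274444]
pinR [0.5379 0.2563 0.0943] [0.0017602489580323644, 0.0017602489580323276]
cradle [ 0.6036 -0.2063  0.0228] [0.002347044376161331, 0.0023470443761613503]
cap@.15 [ 0.543  -0.4061  0.15  ] pins@.097 [array([0.5615, 0.059 , 0.097 ]), array([0.549 , 0.1579, 0.097 ]), array([0.5363, 0.2568, 0.097 ])]
[array([0.5667, 0.0588, 0.097 ]), array([0.553 , 0.1587, 0.097 ]), array([0.5407, 0.2564, 0.097 ])]
quad top [[378, 150], [368, 212], [400, 216], [407, 153]] [array([ 0.6912, -0.1787]), array([ 0.5179, -0.1447]), array([ 0.505 , -0.2312]), array([ 0.6805, -0.2587])]
((387.35125732421875, 182.8758087158203), (33.93739318847656, 63.79047775268555), 6.170175075531006)
quad sc [[285, 168], [240, 184], [249, 210], [296, 192], [295, 182]] [array([ 0.5168, -0.2328]), array([ 0.6794, -0.2565]), array([ 0.7111, -0.1372]), array([ 0.5501, -0.1143]), array([ 0.5271, -0.1548])]
ramekin [ 0.3711 -0.0456  0.042 ]
spoonL [0.3251 0.3295 0.    ]
spoonR [0.3327 0.1403 0.    ]
spice [ 0.6652 -0.362   0.1   ]
purple [ 0.6154 -0.4578  0.15  ]
sauce [ 0.7606 -0.1127  0.17  ]
decoy [ 0.3495 -0.3359  0.04  ]
```

```bash
cat >> h.py <<'E'
def ori(yaw,pitch):
    """tool x: horizontal heading yaw, pitched down by pitch (rad; pi/2=down). jaw y horizontal. returns rotvec"""
    x=np.array([np.cos(yaw)*np.cos(pitch),np.sin(yaw)*np.cos(pitch),-np.sin(pitch)])
    y=np.array([-np.sin(yaw),np.cos(yaw),0]); z=np.cross(x,y)
    return R.from_matrix(np.stack([x,y,z],1)).as_rotvec()
def flip(rv): return (R.from_rotvec(rv)*R.from_euler('x',np.pi)).as_rotvec()
E
python3 - <<'E'
from h import *
from rig import manip
np.set_printoptions(precision=2,suppress=True)
print(R.from_rotvec(manip.get_ee_rot()).as_matrix())
def t(p,yaw,pd):
    o=[]
    for f in (0,1):
        rv=ori(yaw,np.radians(pd)); rv=flip(rv) if f else rv
        x=R.from_rotvec(rv).as_matrix()[:,0]
        q=manip.solve_ik(np.array(p)-.003*x,rv); o.append(None if q is None else np.round(q,2).tolist())
    return o
for yaw in (-1.57,-1.2,-.9,-.64,-.4,0):
    for pd in (25,35,45): print('pick',yaw,pd,t([.545,-.408,.032],yaw,pd))
for pd in (90,100,115,125,135): print('place',pd,t([.48,-.185,.051],-.155,pd))
for pd in (10,30,45,60,75,85,90):print('tabs',pd,t([.44,.14,.08],.128,pd),t([.5,.14,.21],.128,pd))
E
```

```text
[[-0.    0.32 -0.95]
 [ 0.   -0.95 -0.32]
 [-1.   -0.   -0.  ]]
pick -1.57 25 [None, None]
pick -1.57 35 [None, None]
pick -1.57 45 [None, None]
pick -1.2 25 [[-0.38, 0.95, 1.98, 4.05, 1.0, 1.39], [-0.38, 0.95, 1.98, 4.05, 1.0, -1.75]]
pick -1.2 35 [[-0.42, 0.86, 1.97, 4.13, 0.76, 1.26], [-0.42, 0.86, 1.97, 4.13, 0.76, -1.88]]
pick -1.2 45 [[-0.46, 0.79, 1.94, 4.31, 0.54, 1.03], [-0.46, 0.79, 1.94, 4.31, 0.54, -2.11]]
pick -0.9 25 [[-0.52, 0.95, 2.07, 3.55, 1.02, 1.52], [-0.52, 0.95, 2.07, 3.55, 1.02, -1.62]]
pick -0.9 35 [[-0.54, 0.85, 2.06, 3.58, 0.74, 1.45], [-0.54, 0.85, 2.06, 3.58, 0.74, -1.69]]
pick -0.9 45 [[-0.56, 0.78, 2.01, 3.69, 0.46, 1.31], [-0.56, 0.78, 2.01, 3.69, 0.46, -1.83]]
pick -0.64 25 [[-0.67, 0.95, 2.1, 3.11, 1.04, 1.57], [-0.67, 0.95, 2.1, 3.11, 1.04, -1.57]]
pick -0.64 35 [[-0.67, 0.85, 2.08, 3.1, 0.75, 1.58], [-0.67, 0.85, 2.08, 3.1, 0.75, -1.56]]
pick -0.64 45 [[-0.67, 0.78, 2.03, 3.1, 0.45, 1.59], [-0.67, 0.78, 2.03, 3.1, 0.45, -1.55]]
pick -0.4 25 [[-0.81, 0.95, 2.08, 2.7, 1.03, 1.63], [-0.81, 0.95, 2.08, 2.7, 1.03, -1.52]]
pick -0.4 35 [[-0.79, 0.85, 2.06
[... 1307 characters left out ...]
14], [0.33, 0.23, 2.35, 3.73, 0.25, -2.0]]
tabs 60 [[0.35, 0.48, 2.37, 3.6, 0.25, 1.32], [0.35, 0.48, 2.37, 3.6, 0.25, -1.82]] [[0.3, 0.2, 2.2, -0.36, 0.24, -1.07], [0.3, 0.2, 2.2, -0.36, 0.24, 2.07]]
tabs 75 [[0.31, 0.44, 2.23, -0.23, 0.21, -1.17], [0.31, 0.44, 2.23, -0.23, 0.21, 1.97]] [[0.27, 0.24, 2.05, -0.07, 0.59, -1.38], [0.27, 0.24, 2.05, -0.07, 0.59, 1.76]]
tabs 85 [[0.29, 0.46, 2.13, -0.03, 0.46, -1.38], [0.29, 0.46, 2.13, -0.03, 0.46, 1.76]] [[0.26, 0.29, 1.95, -0.02, 0.82, -1.43], [0.26, 0.29, 1.95, -0.02, 0.82, 1.71]]
tabs 90 [[0.28, 0.48, 2.08, -0.0, 0.58, -1.42], [0.28, 0.48, 2.08, -0.0, 0.58, 1.73]] [[0.25, 0.32, 1.89, -0.0, 0.92, -1.45], [0.25, 0.32, 1.89, -0.0, 0.92, 1.69]]
```

Run:
```python
from h import *
from rig import manip
np.set_printoptions(precision=3,suppress=True)
d=pickle.load(open('cams0.pkl','rb'));t=d['top']
print('decoy corners',[plane(t,p,.052)[:2] for p in [(435,237),(467,247),(450,310),(414,300)]])
rv=flip(ori(-.4,np.pi/2))
W={}
for i,p in enumerate([(.48,-.30,.33),(.52,-.22,.25)]):
    print(manip.solve_ik(p,rv)); manip.move_to(np.array(p),rv)
    W[i]=snap('wrist',manip,f'w{i}')
pickle.dump(W,open('w.pkl','wb')); print(manip.get_time(),manip.get_position())
```

```text
decoy corners [array([ 0.446, -0.323]), array([ 0.417, -0.406]), array([ 0.253, -0.351]), array([ 0.281, -0.258])]
[-0.58   0.255  1.687  0.     1.199  1.391]
[-0.421  0.339  1.768  0.     1.034  1.549]
2.3333 [ 0.52  -0.221  0.251]
```

```bash
python3 -c "
import cv2,numpy as np
a=cv2.imread('pics/w0.png');b=cv2.imread('pics/w1.png')
cv2.imwrite('pics/w01.png',cv2.resize(np.vstack([a,b]),(480,600)))"
```

```text
(no output)
```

View pics/w01.png

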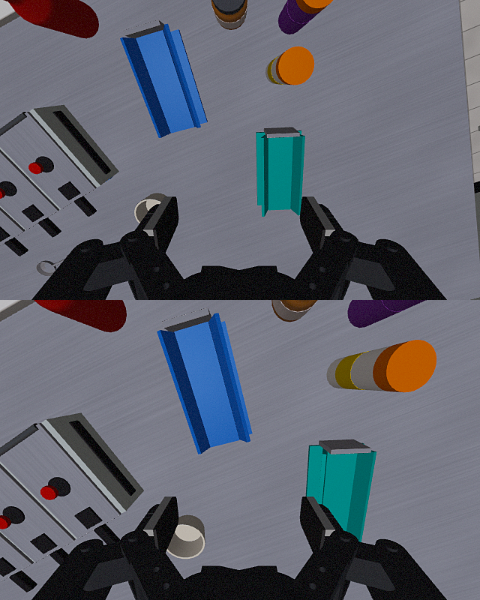

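Both wrist views show the blue cradle with its brighter floor strip, the open end towards the robot, the steel stop at the far end, and the orange cap. Next I'll triangulate the floor corners and the cap.

```bash
python3 - <<'E'
from h import *
np.set_printoptions(precision=4,suppress=True)
W=pickle.load(open('w.pkl','rb'));d=pickle.load(open('cams0.pkl','rb'));V={'w0':W[0],'w1':W[1],'top':d['top']}
Q={}
for n,c in V.items():
    m=mask(c,105,125,120,40); b=max(blobs(m),key=lambda b:b[1][4])
    hsv=cv2.cvtColor(c['image'],cv2.COLOR_RGB2HSV);v=hsv[...,2]
    vals=v[b[2]]; th,_=cv2.threshold(vals.reshape(-1,1),0,255,cv2.THRESH_OTSU)
    print(n,b[0],b[1],'hist',np.histogram(vals,bins=12)[0],np.histogram(vals,bins=12)[1].astype(int),th)
    fl=(b[2]&(v>205 if n!='x' else 0)).astype(np.uint8)*255
    cv2.imwrite(f'pics/fl_{n}.png',fl)
    for nm,mm in (('orange',mask(c,6,16,180,100)),):
        for bb in blobs(mm,60):
            cs,_=cv2.findContours(bb[2].astype(np.uint8),0,2);k=max(cs,key=cv2.contourArea)
            e=cv2.fitEllipse(k) if len(k)>5 else None
            print('  orange',bb[0],bb[1],np.round(e[0],1),np.round(e[1],1))
E
python3 -c "
import cv2,numpy as np
a=cv2.imread('pics/w1.png')[0:220,200:380];cv2.imwrite('pics/w1c.png',cv2.resize(a,None,fx=2.7,fy=2.7,interpolation=cv2.INTER_CUBIC))"
```

```text
w0 [220.5, 107.2] [160, 32, 117, 152, 10021] hist [  16   43  482 1634   37  369  328  487  428  888 5073  236] [ 40  53  67  81  95 109 123 137 151 165 179 193 207] 135.0
  orange [423.4, 4.1] [404, 0, 40, 11, 319] [423.9 -14.1] [47.4 49.2]
  orange [394.4, 87.2] [371, 62, 48, 51, 1933] [394.4  87.2] [46.2 51.5]
w1 [276.2, 110.6] [209, 17, 128, 189, 13938] hist [ 107 1764  711   55 1173  529  407  743  990 6395 1000   64] [ 66  78  91 103 116 128 141 154 166 179 191 204 217] 143.0
  orange [544.5, 87.2] [497, 53, 85, 70, 3934] [543.2  87.3] [63.1 82.5]
top [387.3, 183.2] [367, 149, 41, 68, 2157] hist [ 124   41   34   17  271   76   52  107   83   47  104 1201] [ 95 105 115 125 135 145 155 165 175 185 195 205 216] 170.0
  orange [494.4, 166.2] [484, 158, 21, 18, 278] [494.4 166.3] [16.7 20. ]
  orange [475.8, 195.0] [466, 186, 20, 19, 282] [475.8 195.1] [17.  19.7]
```

View pics/w1c.png

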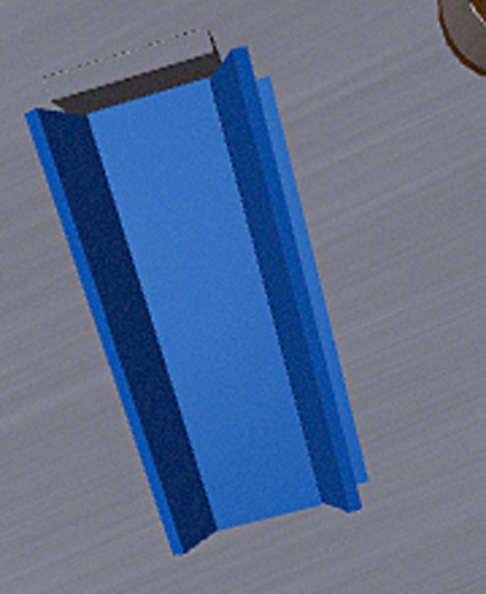

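Run:
```python
from h import *
np.set_printoptions(precision=4,suppress=True)
W=pickle.load(open('w.pkl','rb'));d=pickle.load(open('cams0.pkl','rb'));V={'w0':W[0],'w1':W[1],'top':d['top']}
Q={}
for n,lo,hi in (('w0',170,200),('w1',174,205)):
    c=V[n]; hsv=cv2.cvtColor(cv2.medianBlur(c['image'],3),cv2.COLOR_RGB2HSV)
    m=cv2.inRange(hsv,(105,120,lo),(125,255,hi)); m=cv2.morphologyEx(m,cv2.MORPH_OPEN,np.ones((5,5)))
    m=cv2.morphologyEx(m,cv2.MORPH_CLOSE,np.ones((5,5)))
    b=max(blobs(m),key=lambda b:b[1][4]);cs,_=cv2.findContours(b[2].astype(np.uint8),0,2);k=max(cs,key=cv2.contourArea)
    q=cv2.approxPolyDP(k,5,True)[:,0]; print(n,b[1],q.tolist(),np.array([plane(c,p,.028)[:2] for p in q]))
c=V['w1'];q1=[np.array(p)/2.7+(200,0) for p in [(86,116),(212,78),(322,502),(217,530)]]
P=np.array([plane(c,p,.028)[:2] for p in q1]);print('w1 manual',np.array(q1),P)
fm=(P[0]+P[1])/2;nm=(P[2]+P[3])/2;v=fm-nm;print('yaw',np.arctan2(v[1],v[0]),'len',np.linalg.norm(v),'w',np.linalg.norm(P[0]-P[1]),np.linalg.norm(P[2]-P[3]))
ax=v/np.linalg.norm(v);print('origin',nm+.096*ax,fm-.08*ax)
print('cap tri',tri([ray(V['w0'],(394.4,87.2)),ray(V['top'],(475.8,195)),ray(d['scene'],(248.6,124.6))]))
print('cap@.15 w0',plane(V['w0'],(394.4,87.2),.15))
y=blobs(mask(V['w1'],20,32,120,60),60);print([ (b[0],b[1]) for b in y])
```

```text
w0 [183, 42, 75, 134, 4624] [[184, 50], [227, 175], [257, 169], [217, 43]] [[ 0.6928 -0.198 ]
 [ 0.523  -0.1689]
 [ 0.5135 -0.2147]
 [ 0.683  -0.2421]]
w1 [234, 30, 84, 165, 6965] [[272, 30], [236, 41], [234, 48], [280, 194], [317, 181]] [[ 0.6872 -0.2379]
 [ 0.6928 -0.1983]
 [ 0.6878 -0.1932]
 [ 0.5221 -0.1689]
 [ 0.5195 -0.2179]]
w1 manual [[231.8519  42.963 ]
 [278.5185  28.8889]
 [319.2593 185.9259]
 [280.3704 196.2963]] [[ 0.6929 -0.1933]
 [ 0.6854 -0.2446]
 [ 0.5126 -0.218 ]
 [ 0.5193 -0.168 ]]
yaw -0.14864716896453378 len 0.1751500393732156 w 0.051798714739037896 0.05048529640772391
origin [ 0.6109 -0.2072] [ 0.6101 -0.2071]
cap tri (array([ 0.5453, -0.4098,  0.1435]), [0.0003209656308466236, 0.0017888510755835756, 0.0018150796392218762])
cap@.15 w0 [ 0.5452 -0.4083  0.15  ]
[([461.7, 96.1], [447, 68, 45, 52, 935])]
```

```bash
cat > plan.py <<'E'
from h import *
CR=np.array([.6105,-.2071]);CY=-.149;CAN=np.array([.5452,-.4085])
TILT=np.radians(28);H=.033;PY=.3
def tcp(g,rv,off=.003): return np.array(g)-off*R.from_rotvec(rv).as_matrix()[:,0]
rp=ori(PY,TILT)
G=np.array([CAN[0],CAN[1],H]); xp=R.from_rotvec(rp).as_matrix()[:,0]
ax=np.array([np.cos(CY),np.sin(CY),0])
CX=-.072
rl=ori(CY,TILT+np.pi/2)
L=np.array([CR[0],CR[1],0])+ax*(CX-(.075-H)); L[2]=.052
E
python3 - <<'E'
from plan import *
from rig import manip
np.set_printoptions(precision=2,suppress=True)
W=pickle.load(open('w.pkl','rb'))
print('floor corner heights',[tri([ray(W[0],a),ray(W[1],b)])[0] for a,b in [((257,169),(319.3,185.9)),((227,175),(280.4,196.3)),((184,50),(231.9,43)),((217,43),(278.5,28.9))]])
for f in (0,1):
  F=flip if f else (lambda r:r)
  print(f)
  for n,g,r in [('pre',G-.12*xp,rp),('preup',G-.12*xp+[0,0,.1],rp),('grasp',G,rp),('lift',G+[0,0,.25],rp),('mid',(G+L)/2+[0,0,.3],ori(.1,np.radians(75))),('above',L+[0,0,.2],rl),('above2',L+[0,0,.06],rl),('place',L,rl)]:
    print(n,manip.solve_ik(tcp(g,r),F(r)),tcp(g,r))
E
```

```text
floor corner heights [array([ 0.52, -0.22,  0.04]), array([ 0.52, -0.17,  0.04]), array([ 0.7 , -0.19, -0.  ]), array([ 0.68, -0.24,  0.04])]
0
pre [-1.21  0.83  1.87  1.4   1.11  2.07] [ 0.44 -0.44  0.09]
preup [-1.21  0.64  1.89  1.32  1.14  2.25] [ 0.44 -0.44  0.19]
grasp [-1.02  0.94  1.8   1.59  1.03  2.02] [ 0.54 -0.41  0.03]
lift [-1.02  0.51  1.82  1.35  1.07  2.5 ] [ 0.54 -0.41  0.28]
mid [-0.62  0.21  1.73  0.2   1.01 -2.38] [ 0.52 -0.3   0.35]
above [-0.34  0.51  1.56 -0.09  1.55 -1.74] [ 0.5  -0.19  0.25]
above2 [-0.34  0.69  1.62 -0.09  1.31 -1.72] [ 0.5  -0.19  0.11]
place [-0.34  0.78  1.63 -0.1   1.22 -1.71] [ 0.5  -0.19  0.05]
1
pre [-1.21  0.83  1.87  1.4   1.11 -1.07] [ 0.44 -0.44  0.09]
preup [-1.21  0.64  1.89  1.32  1.14 -0.89] [ 0.44 -0.44  0.19]
grasp [-1.02  0.94  1.8   1.59  1.03 -1.12] [ 0.54 -0.41  0.03]
lift [-1.02  0.51  1.82  1.35  1.07 -0.64] [ 0.54 -0.41  0.28]
mid [-0.62  0.21  1.73  0.2   1.01  0.76] [ 0.52 -0.3   0.35]
above [-0.34  0.51  1.56 -0.09  1.55  1.4 ] [ 0.5  -0.19  0.25]
above2 [-0.34  0.69  1.62 -0.09  1.31  1.43] [ 0.5  -0.19  0.11]
place [-0.34  0.78  1.63 -0.1   1.22  1.43] [ 0.5  -0.19  0.05]
```

```bash
python3 - <<'E'
from plan import *
from rig import manip
np.set_printoptions(precision=3,suppress=True)
r=flip(rp)
manip.command_gripper(.062,f_grip=70)
manip.move_to(tcp(G-.12*xp+[0,0,.1],rp),r)
manip.move_to(tcp(G-.12*xp,rp),r)
snap('wrist',manip,'pre'); snap('scene',manip,'pre_s')
print(manip.get_position(),tcp(G-.12*xp,rp),manip.get_time(),manip.get_contact_force())
E
python3 -c "
import cv2,numpy as np
a=cv2.imread('pics/pre.png');b=cv2.imread('pics/pre_s.png')
cv2.imwrite('pics/pre2.png',cv2.resize(np.vstack([a,b]),(480,600)))"
```

```text
[ 0.442 -0.441  0.093] [ 0.441 -0.441  0.091] 5.375 [-0.016  0.05   0.671]
```

View pics/pre2.png

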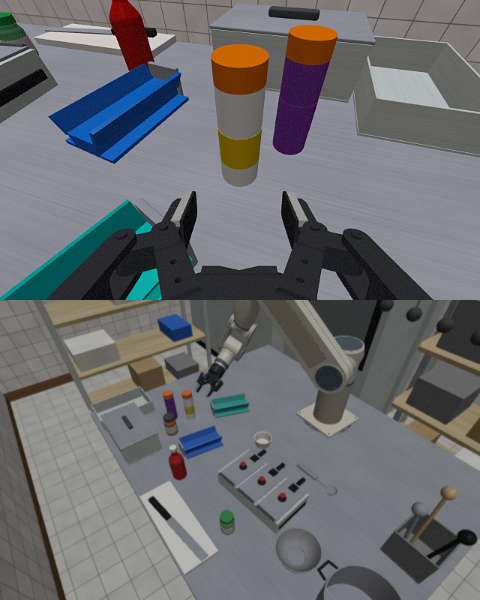

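The canister is centred between the open fingers (column 240 of 480) and the purple one is behind and to the right. The fingers are clear of the turquoise cradle. Now the grasp.

```bash
python3 - <<'E'
from plan import *
from rig import manip
np.set_printoptions(precision=3,suppress=True)
r=flip(rp)
manip.servo_line(tcp(G,rp),rate=.12)
print(manip.get_position(),tcp(G,rp),manip.get_contact_force())
manip.command_gripper(.03,f_grip=70); print('w',manip.get_width(),manip.get_contact_force())
manip.servo_line(tcp(G+[0,0,.25],rp),rate=.15)
print('w',manip.get_width(),manip.get_contact_force(),manip.get_time())
snap('wrist',manip,'lift'); snap('scene',manip,'lift_s')
E
python3 -c "
import cv2,numpy as np
a=cv2.imread('pics/lift.png');b=cv2.imread('pics/lift_s.png')
cv2.imwrite('pics/lift2.png',cv2.resize(np.vstack([a,b]),(480,600)))"
```

```text
[ 0.542 -0.41   0.035] [ 0.543 -0.409  0.034] [0.336 0.231 0.141]
w 0.04428330986443406 [-3.043 -0.468  3.398]
w 0.04422784762302238 [ 0.313 -0.211 -3.308] 8.6333
```

View pics/lift2.png

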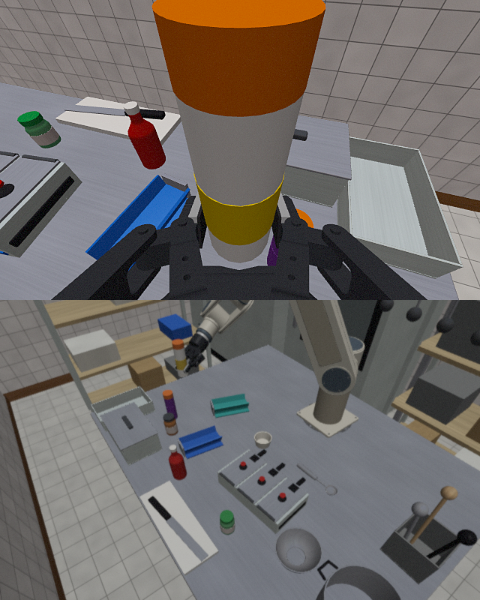

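The canister is held near its foot and still upright after the lift. Now I'll swing it over the cradle.

```bash
python3 - <<'E'
from plan import *
from rig import manip
np.set_printoptions(precision=3,suppress=True)
rm=ori(.1,np.radians(75))
manip.move_to(tcp((G+L)/2+[0,0,.3],rm),flip(rm))
manip.move_to(tcp(L+[0,0,.10],rl),flip(rl))
print(manip.get_position(),tcp(L+[0,0,.1],rl),manip.get_width(),manip.get_time())
snap('top',manip,'ab_t'); snap('scene',manip,'ab_s')
E
python3 -c "
import cv2,numpy as np
a=cv2.imread('pics/ab_t.png')[100:300,260:580];b=cv2.imread('pics/ab_s.png')[60:260,150:470]
cv2.imwrite('pics/ab2.png',cv2.resize(np.vstack([a,b]),(480,600)))"
```

```text
[ 0.5   -0.191  0.155] [ 0.499 -0.19   0.155] 0.04431673150924065 10.875
```

View pics/ab2.png

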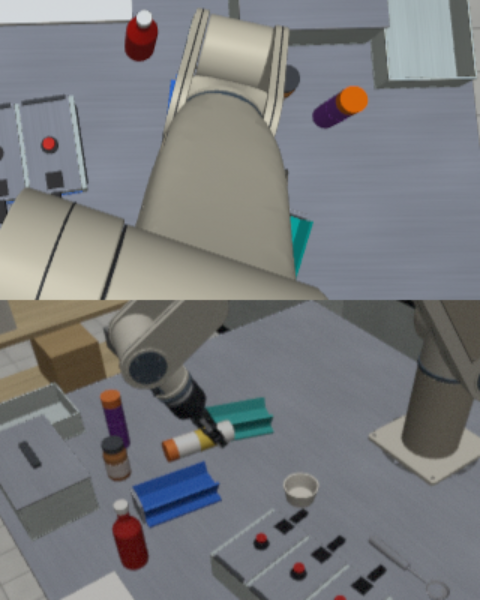

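The canister is held horizontally above the cradle, cap away from the robot. I'll check its tilt numerically before lowering.

Run:
```python
from plan import *
from rig import manip
np.set_printoptions(precision=3,suppress=True)
d=pickle.load(open('cams0.pkl','rb'));s=dict(d['scene']);s['image']=cv2.imread('pics/ab_s.png')[:,:,::-1].copy()
for nm,a in dict(orange=(6,16,180,100),yellow=(17,32,120,60)).items():
    for b in blobs(mask(s,*a),12): print(nm,b[0],b[1])
g=manip.get_position()+.003*R.from_rotvec(manip.get_ee_rot()).as_matrix()[:,0]
a=np.array([np.cos(CY),np.sin(CY),0])
for k in (0,.042,.13-H,.15-H): print(k,proj(s,g+a*k), proj(s,g+R.from_rotvec([0,0,0]).apply(a)*k+np.array([0,0,-np.tan(.1)*k])))
W=R.from_rotvec(manip.get_ee_rot()).as_matrix();print(W)
```

```text
orange [222.8, 125.1] [218, 121, 11, 10, 66]
orange [263.4, 159.8] [259, 154, 10, 11, 45]
yellow [286.1, 152.9] [281, 146, 12, 14, 87]
0 [294.328 149.462] [294.328 149.462]
0.042 [282.399 153.502] [282.506 154.509]
0.097 [266.398 158.92 ] [266.741 161.239]
0.11699999999999999 [260.469 160.928] [260.926 163.721]
[[-0.461 -0.15  -0.875]
 [ 0.07  -0.989  0.132]
 [-0.885 -0.     0.466]]
```

```bash
python3 - <<'E'
from plan import *
from rig import manip
np.set_printoptions(precision=3,suppress=True)
manip.servo_line(tcp(L+[0,0,.015],rl),rate=.1); f0=manip.get_contact_force();print(f0,manip.get_position())
for dz in (.010,.006,.004,.002,0,-.001,-.002,-.003):
    manip.servo_line(tcp(L+[0,0,dz],rl),rate=.03); f=manip.get_contact_force();print(dz,f-f0,manip.get_position()[2])
    if np.linalg.norm((f-f0))>3: break
snap('scene',manip,'low_s');print(manip.get_time())
E
python3 -c "
import cv2
b=cv2.imread('pics/low_s.png')[90:250,180:400]
cv2.imwrite('pics/low2.png',cv2.resize(b,None,fx=3.2,fy=3.2))"
```

```text
[-0.086  0.369 -2.523] [ 0.5  -0.19  0.07]
0.01 [-0.857 -0.757 -1.733] 0.06473556395500876
0.006 [ 0.014  0.114 -1.765] 0.06043250639057985
0.004 [ 1.164 -0.442 -0.482] 0.05853312768848511
0.002 [ 0.286  0.974 -0.241] 0.0565298016235267
0 [ 0.507 -0.541  2.508] 0.05487821569373932
-0.001 [-0.128  0.898  9.324] 0.05460298323892924
13.625
```

View pics/low2.png

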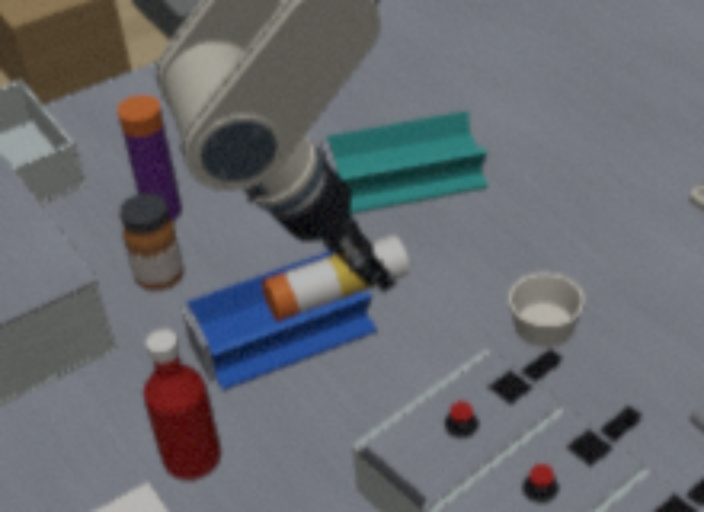

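Contact came at the expected height: 9 N with the grasp point at z = 0.052. The picture shows the canister lying in the blue cradle with its foot sticking out of the near end. Now I'll let go.

```bash
python3 - <<'E'
from plan import *
from rig import manip
np.set_printoptions(precision=3,suppress=True)
manip.command_gripper(.064); manip.hold(.4); print(manip.get_width(),manip.get_contact_force())
p=manip.get_position(); manip.servo_line(p+[0,0,.12],rate=.15)
rr=flip(ori(-.0,np.pi/2)); manip.move_to(np.array([.46,-.02,.30]),rr)
manip.hold(.1)
d={'top':snap('top',manip,'rel_t'),'scene':snap('scene',manip,'rel_s'),'wrist':snap('wrist',manip,'rel_w')}
pickle.dump(d,open('rel.pkl','wb'));print(manip.get_time())
for n in d:
    for nm,a in dict(orange=(6,16,180,100),yellow=(17,32,120,60)).items():
        for b in blobs(mask(d[n],*a),12): print(n,nm,b[0],b[1])
E
python3 -c "
import cv2,numpy as np
a=cv2.imread('pics/rel_t.png')[110:290,150:510];b=cv2.imread('pics/rel_s.png')[80:260,150:510]
cv2.imwrite('pics/rel2.png',cv2.resize(np.vstack([a,b]),(600,600)))"
```

```text
0.06375068629331301 [-1.097 -0.439  0.516]
16.425
top orange [439.6, 156.2] [438, 151, 6, 11, 21]
top orange [494.6, 166.2] [484, 158, 21, 18, 271]
top orange [389.3, 180.2] [382, 177, 16, 8, 106]
top yellow [385.9, 210.0] [377, 202, 18, 18, 266]
scene orange [222.9, 125.2] [218, 121, 11, 10, 76]
scene orange [267.3, 182.5] [263, 177, 9, 11, 42]
scene yellow [290.7, 173.9] [284, 167, 14, 15, 142]
wrist orange [470.1, 48.8] [458, 38, 27, 23, 418]
wrist orange [494.4, 50.9] [480, 39, 26, 26, 384]
wrist yellow [483.0, 49.0] [477, 38, 13, 22, 151]
wrist yellow [458.6, 126.4] [434, 105, 51, 44, 1617]
```

View pics/rel2.png

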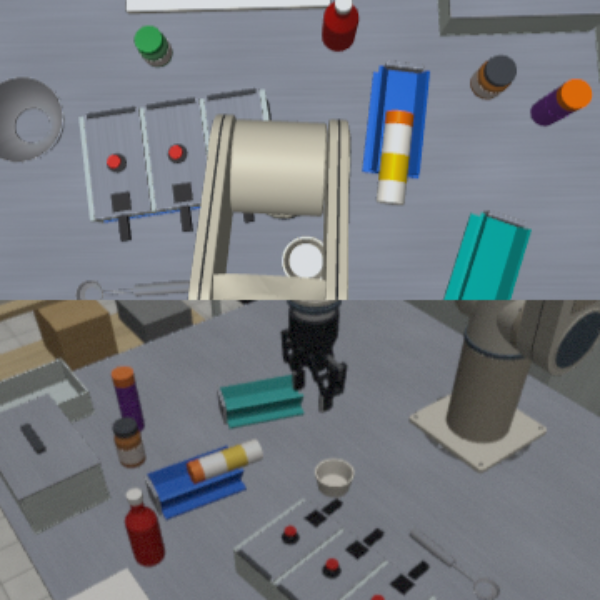

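View pics/rel_w.png

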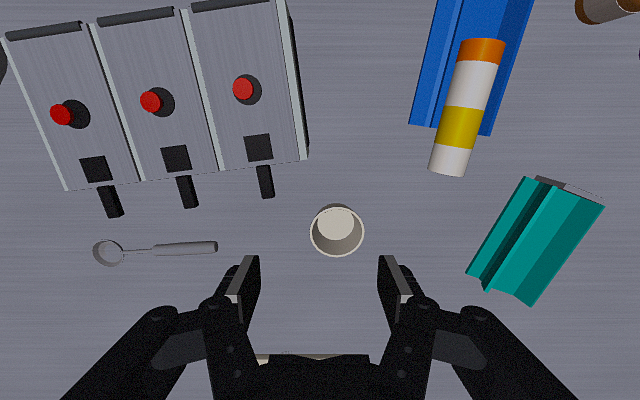

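The canister lies released in the blue cradle, cap towards the stop; the bystanders look untouched. This wrist view also shows all pins and tabs, so I'll measure the canister placing, pins and tabs from it.

Run:
```python
from plan import *
np.set_printoptions(precision=4,suppress=True)
d=pickle.load(open('rel.pkl','rb'));w=d['wrist'];t=d['top'];d0=pickle.load(open('cams0.pkl','rb'))
Rz=np.array([[np.cos(CY),np.sin(CY)],[-np.sin(CY),np.cos(CY)]])
for c,n,pts in ((w,'wrist',[(482,40),(447,174)]),(t,'top',[(389.8,177),(384.5,231)])):
    for p in pts: print(n,'cradle frame',[ (Rz@(plane(c,p,z)[:2]-CR)) for z in (.051,.074)])
o=[b for b in blobs(mask(w,172,5,150,70),30)]
for b in o: print('red',b[0],b[1])
# red head tops in the wrist & top0 & scene0
reds=sorted(o,key=lambda b:b[0][0])
for nm,b,tp,sp in zip('abc',reds[:3],[(217.8,206.5),(254.9,200.9),(292,195.4)],[(376.1,260.3),(349,238.5),(323.5,218.4)]):
    print(nm,'tri',tri([ray(w,b[0]),ray(d0['top'],tp),ray(d0['scene'],sp)]),'w@.093',plane(w,b[0],.093))
# dark tabs
hsv=cv2.cvtColor(w['image'],cv2.COLOR_RGB2HSV); m=cv2.inRange(hsv,(0,0,0),(179,255,45)); m[240:]=0
for b in blobs(m,100): print('dark',b[0],b[1], plane(w,b[0],.079)[:2])
g=cv2.inRange(cv2.cvtColor(d0['top']['image'],cv2.COLOR_RGB2HSV),(0,0,0),(179,255,60))
for b in blobs(g[190:260,190:320].copy(),10): u=[b[0][0]+190,b[0][1]+190];print('topdark',u,b[1],plane(d0['top'],u,.079)[:2])
g=cv2.inRange(cv2.cvtColor(d0['scene']['image'],cv2.COLOR_RGB2HSV),(0,0,0),(179,255,60))
for b in blobs(g[190:270,310:420].copy(),10): u=[b[0][0]+310,b[0][1]+190];print('scdark',u,b[1],plane(d0['scene'],u,.079)[:2])
```

```text
wrist cradle frame [array([0.0058, 0.0015]), array([-0.0005,  0.0123])]
wrist cradle frame [array([-0.1501, -0.0041]), array([-0.1467,  0.0071])]
top cradle frame [array([ 0.0036, -0.0007]), array([-0.0014,  0.0019])]
top cradle frame [array([-0.1467, -0.0023]), array([-0.1488,  0.0004])]
red [242.3, 88.2] [233, 77, 20, 23, 358]
red [149.7, 101.4] [140, 91, 20, 22, 332]
red [59.7, 114.2] [50, 104, 21, 21, 321]
a tri (array([0.5381, 0.2569, 0.0964]), [0.001227644308577316, 0.0016808487104015052, 0.00233703422962139]) w@.093 [0.5377 0.2613 0.093 ]
b tri (array([0.5506, 0.1584, 0.0953]), [0.001075639636962054, 0.001320311105792538, 0.0016237579327971338]) w@.093 [0.5506 0.1609 0.093 ]
c tri (array([0.5636, 0.0588, 0.0947]), [0.0010898598216586898, 0.001813802298071191, 0.0024810288063255906]) w@.093 [0.5635 0.0603 0.093 ]
dark [230.3, 5.9] [193, 0, 76, 13, 115] [0.6419 0.0691]
dark [146.5, 18.1] [114, 6, 60, 19, 100] [0.6314 0.1564]
dark [298.5, 78.9] [288, 16, 21, 131, 379] [0.5737 0.0014]
dark [49.7, 33.1] [9, 21, 73, 20, 129] [0.618  0.2602]
dark [112.8, 100.0] [86, 23, 55, 158, 261]
[... 1026 characters left out ...]
opdark [261.6, 241.0] [69, 44, 6, 15, 72] [0.4434 0.1429]
topdark [224.6, 246.7] [31, 50, 8, 14, 73] [0.4303 0.2418]
scdark [349.0, 203.9] [34, 10, 11, 9, 55] [0.461  0.0468]
scdark [339.2, 210.7] [24, 16, 12, 10, 66] [0.502  0.0506]
scdark [373.7, 222.1] [58, 27, 12, 11, 62] [0.4483 0.1454]
scdark [323.6, 222.9] [9, 30, 10, 6, 42] [0.5678 0.0606]
scdark [364.0, 229.5] [48, 35, 13, 10, 78] [0.4889 0.1494]
scdark [400.9, 241.9] [85, 47, 12, 11, 66] [0.4349 0.2439]
scdark [348.3, 243.1] [34, 50, 10, 7, 48] [0.5555 0.16  ]
scdark [391.0, 250.2] [75, 55, 13, 11, 88] [0.4765 0.2481]
scdark [327.1, 261.0] [7, 62, 21, 18, 48] [0.6386 0.1722]
scdark [375.5, 265.3] [61, 71, 11, 8, 51] [0.5431 0.2593]
```

The canister's centre sits at about x = -72 mm, y = 0 mm in the cradle frame, well within limits. The pins triangulate to z ≈ 0.096, and the dispenser yaw is about 0.13. Now I'll tap the pins, starting with C.

```bash
cat > tap.py <<'E'
from h import *
from rig import manip
import sys
np.set_printoptions(precision=3,suppress=True)
PIN=dict(a=(.538,.2572),b=(.5507,.1585),c=(.5637,.0590)); DY=.13
rd=flip(ori(DY,np.pi/2))
def tap(k):
    manip.move_to(np.array([*PIN[k],.16]),rd)
    manip.servo_line(np.array([*PIN[k],.022+.103]),rate=.12); f0=manip.get_contact_force()
    tip=.101; zc=None
    while tip>.080:
        manip.servo_line(np.array([*PIN[k],.022+tip]),rate=.03)
        f=manip.get_contact_force()-f0; z=manip.get_position()[2]-.022
        print(k,round(tip,4),round(z,4),np.round(f,1))
        if f[2]>1.2 and zc is None: zc=z
        if f[2]>18: break
        tip-=.002
    sunk=(zc or z)-z
    manip.servo_line(np.array([*PIN[k],.16]),rate=.2); print(k,'contact',zc,'end',z,'travel',sunk,manip.get_time()); return sunk
E
python3 - <<'E'
from tap import *
manip.command_gripper(0.0); print(manip.get_width())
print(tap('c'))
E
```

```text
-0.00011556452044313553
c 0.101 0.1017 [0.4 0.6 1.1]
c 0.099 0.099 [-0.3  0.3  0.5]
c 0.097 0.0968 [-0.2  0.1  0.5]
c 0.095 0.0948 [-0.8 -0.7  0.1]
c 0.093 0.0928 [-0.   0.8  0.9]
c 0.091 0.0908 [0.2 0.1 0.9]
c 0.089 0.0888 [-0.1 -0.1 -0.2]
c 0.087 0.0868 [-0.4  1.1  0.1]
c 0.085 0.0848 [-0.6  0.4  1.1]
c 0.083 0.0839 [-3.8 -0.3 11.3]
c 0.081 0.0837 [-9.2 -1.1 29.1]
c contact 0.08393007424810664 end 0.08367303236805324 travel 0.00025704188005340467 21.4667
0.00025704188005340467
```

The tip stopped at z = 0.084, which is exactly a 13 mm sink, though the 2 N of friction was lost in the noise. I'll check in a picture.

Run:
```python
from h import *
from rig import manip
np.set_printoptions(precision=3,suppress=True)
manip.move_to(np.array([.42,.12,.30]),flip(ori(.13,np.pi/2)))
w=snap('wrist',manip,'pc_w');s=snap('scene',manip,'pc_s');pickle.dump({'w':w,'s':s},open('pc.pkl','wb'))
ws=sorted(blobs(mask(w,172,5,150,70),30),key=lambda b:b[0][0]);ss=[b for b in blobs(mask(s,172,5,150,70),12) if b[0][0]>300];ss=sorted(ss,key=lambda b:-b[0][0])
for b in ws+ss: print(b[0],b[1])
for a,b in zip(ws[:3],ss): print(tri([ray(w,a[0]),ray(s,b[0])]))
print(manip.get_time())
```

```text
[199.2, 55.1] [189, 44, 21, 24, 386]
[298.0, 55.3] [288, 44, 21, 24, 395]
[393.5, 57.6] [383, 47, 21, 23, 363]
[376.1, 260.3] [373, 257, 7, 7, 43]
[348.9, 238.5] [346, 236, 7, 6, 37]
[323.9, 221.3] [321, 219, 7, 6, 35]
(array([0.539, 0.257, 0.096]), [0.001573217365736316, 0.001573217365736259])
(array([0.551, 0.158, 0.095]), [0.0009206493062835192, 0.0009206493062835317])
(array([0.564, 0.058, 0.081]), [0.0005540423966428029, 0.0005540423966427446])
22.4167
```

View pics/pc_w.png

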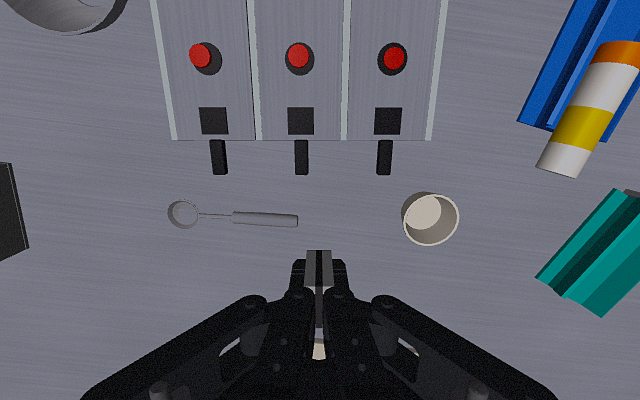

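Pin C is down: its top is at z = 0.081 against 0.095 for the other two, so bay C is empty. Next I'll measure the height of tab C and check that the arm can follow the lid arc.

```bash
cat > lid.py <<'E'
from h import *
from rig import manip
np.set_printoptions(precision=3,suppress=True)
DY=.13; ux=np.array([np.cos(DY),np.sin(DY),0])
GT=np.array([.4548,.0449,.073]); P0=np.radians(86)
HG=GT+.196*ux; HG[2]=.070
def at(th):
    g=HG+(-.196*np.cos(th)-.003*np.sin(th)*-1*-1)*ux+np.array([0,0,.196*np.sin(th)+.003*np.cos(th)])
    rv=ori(DY,P0+th); x=R.from_rotvec(rv).as_matrix()[:,0]
    return g-.003*x, flip(rv)
E
python3 - <<'E'
from lid import *
d=pickle.load(open('pc.pkl','rb'));w,s=d['w'],d['s']
hsv=cv2.cvtColor(w['image'],cv2.COLOR_RGB2HSV); m=cv2.inRange(hsv,(0,0,0),(179,255,45)); m[:139]=0;m[180:]=0;m[:,:200]=0;m[:,420:]=0
B=sorted(blobs(m,100),key=lambda b:b[0][0])
for b,sp in zip(B,[(400.9,241.9),(373.7,222.1),(349,203.9)]): print(b[0],b[1],tri([ray(w,b[0]),ray(s,sp)]),plane(w,b[0],.079))
print(GT)
for th in np.arange(0,.8,.13):
    p,r=at(th); print(round(th,2),p,manip.solve_ik(p,r))
p,r=at(0);print(manip.solve_ik(p+[0,0,.06],r))
E
```

```text
[218.3, 156.9] [210, 140, 18, 35, 513] (array([0.433, 0.243, 0.077]), [0.00039873060804094753, 0.0003987306080409142]) [0.433 0.243 0.079]
[301.0, 157.0] [294, 140, 14, 35, 446] (array([0.446, 0.144, 0.077]), [0.0008351253433892889, 0.0008351253433893994]) [0.446 0.145 0.079]
[384.0, 156.8] [376, 140, 17, 35, 503] (array([0.459, 0.046, 0.076]), [0.0007513059415540718, 0.000751305941554064]) [0.459 0.047 0.079]
[0.455 0.045 0.073]
0.0 [0.455 0.045 0.076] [0.07  0.479 2.134 0.009 0.459 1.502]
0.13 [0.456 0.045 0.101] [ 0.075  0.461  2.047 -0.005  0.693  1.519]
0.26 [0.461 0.046 0.126] [ 0.079  0.467  1.952 -0.012  0.912  1.528]
0.39 [0.469 0.047 0.15 ] [ 0.083  0.492  1.851 -0.016  1.119  1.533]
0.52 [0.48  0.048 0.173] [ 0.086  0.532  1.746 -0.02   1.314  1.537]
0.65 [0.494 0.05  0.194] [ 0.089  0.584  1.637 -0.022  1.5    1.538]
0.78 [0.511 0.052 0.212] [ 0.092  0.646  1.525 -0.025  1.68   1.539]
[0.07  0.352 2.113 0.007 0.607 1.505]
```

```bash
sed -i 's/-.003\*np.sin(th)\*-1\*-1/+.003*np.sin(th)/; s/GT=np.array(\[.4548,.0449/GT=np.array([.4550,.0453/' lid.py
python3 - <<'E'
from lid import *
p,r=at(0)
manip.command_gripper(.05,f_grip=60)
manip.move_to(p+[0,0,.06],r); manip.servo_line(p,rate=.12)
print(manip.get_position()-p,manip.get_contact_force())
snap('wrist',manip,'tab_w')
manip.command_gripper(.0,f_grip=60); print('w',manip.get_width(),manip.get_contact_force(),manip.get_time())
snap('wrist',manip,'tab_w2')
E
python3 -c "
import cv2,numpy as np
cv2.imwrite('pics/tab2.png',np.hstack([cv2.imread('pics/tab_w.png')[:,120:520],cv2.imread('pics/tab_w2.png')[:,120:520]]))"
```

```text
[0.001 0.    0.001] [ 0.365 -0.413  0.628]
w 0.014742636479343419 [-1.348 -4.871  6.902] 24.8083
```

View pics/tab2.png

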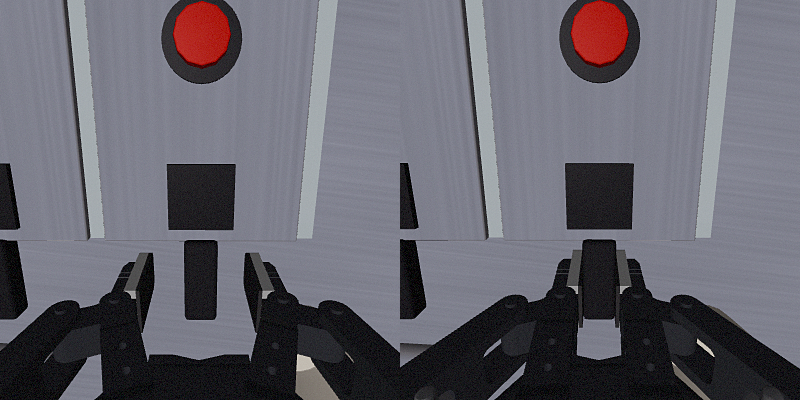

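Tab C is gripped in the middle, with the fingers stopping at 14.7 mm. Pin C's head is visibly low. Now I'll lift the lid along the arc.

```bash
python3 - <<'E'
from lid import *
for th in np.arange(.1,.81,.1):
    th=min(th,.78); p,r=at(th)
    manip.servo_line(p,r,rate=.08); f=manip.get_contact_force(); print(round(th,2),manip.get_position()-p,f,round(manip.get_width(),4))
    if np.linalg.norm(f)>45: break
manip.hold(.3);print(manip.get_time(),manip.get_contact_force())
d={n:snap(n,manip,'open_'+n) for n in('wrist','scene','top')};pickle.dump(d,open('open.pkl','wb'))
E
python3 -c "
import cv2,numpy as np
a=cv2.imread('pics/open_wrist.png')
b=cv2.imread('pics/open_scene.png');c=cv2.imread('pics/open_top.png')[100:300,150:470]
cv2.imwrite('pics/open3.png',np.vstack([np.hstack([cv2.resize(a,(400,250)),cv2.resize(c,(400,250))]),cv2.resize(b[80:300,200:520],(480,330))[:, :][:, :].copy() if 0 else np.hstack([cv2.resize(b[80:300,180:500],(480,330)),np.zeros((330,320,3),np.uint8)])]))"
```

```text
0.1 [ 0.001 -0.     0.   ] [ 0.849 -5.016 -0.778] 0.0148
0.2 [ 0. -0.  0.] [ 0.986 -5.278 -1.568] 0.0148
0.3 [ 0. -0. -0.] [ 1.509 -5.494 -1.661] 0.0147
0.4 [ 0. -0. -0.] [ 1.432 -5.281 -1.164] 0.015
0.5 [ 0.    -0.001 -0.001] [ 1.519 -5.014 -0.852] 0.0152
0.6 [-0.    -0.001 -0.001] [ 1.795 -5.53  -0.954] 0.0148
0.7 [-0.    -0.001 -0.001] [ 0.436 -4.834 -0.386] 0.0148
0.78 [-0.    -0.001 -0.001] [-0.356 -5.373 -0.576] 0.0148
28.25 [ 1.575 -4.356 -0.311]
```

View pics/open3.png

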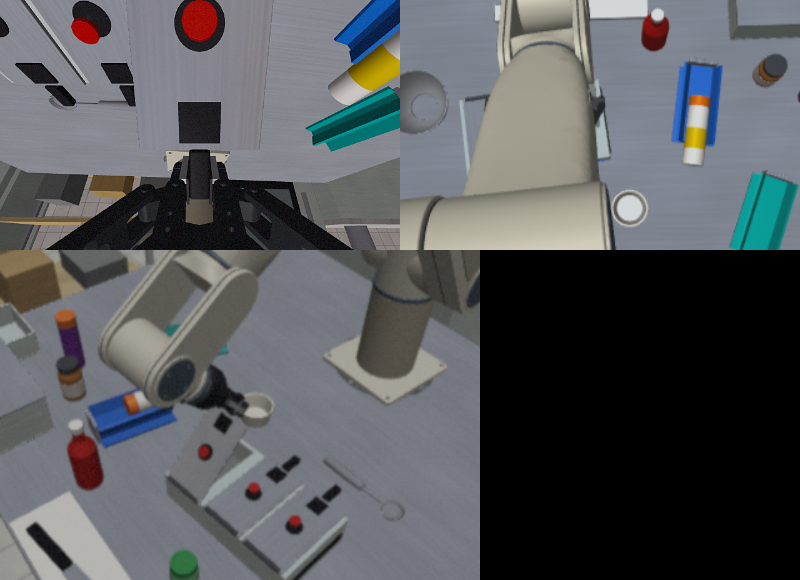

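Run:
```python
from lid import *
d=pickle.load(open('open.pkl','rb'));w,s,t=d['wrist'],d['scene'],d['top'];r=pickle.load(open('rel.pkl','rb'))
wb=blobs(mask(w,172,5,130,50),60);sb=[b for b in blobs(mask(s,172,5,130,50),12) if b[0][0]>280]
for b in wb+sb: print(b[0],b[1])
wc=max(wb,key=lambda b:b[1][4]);sc=min(sb,key=lambda b:b[0][0])
p,e=tri([ray(w,wc[0]),ray(s,sc[0])]);v=p-HG;a=-(v@ux);print(p,e,'lid angle ~',np.arctan2(v[2],a)-np.arctan2(.012,.086))
for n,c in(('rel',r['top']),('now',t)): print(n,[b[0] for b in blobs(mask(c,17,32,120,60),60)])
```

```text
[319.0, 32.7] [290, 0, 59, 68, 3072]
[136.9, 48.8] [114, 27, 47, 44, 1448]
[315.7, 214.0] [312, 210, 8, 9, 52]
[348.9, 238.6] [346, 235, 7, 8, 43]
[376.4, 260.6] [373, 257, 8, 8, 50]
[0.597 0.064 0.142] [0.00013592452013492216, 0.00013592452013507002] lid angle ~ 0.8045041689084442
rel [[385.9, 210.0]]
now [[386.0, 210.0]]
```

The lid measures about 0.80 rad open. Pins A and B are at their starting pixels, and the canister hasn't moved. Handing in.

Run:
```python
from rig import manip
print(manip.get_time(),manip.get_width(),manip.sign_off())
```

```text
the job is handed in; nothing more can be done
28.4 0.014899802006172674 None
```

The job was handed in at 28.4 s, with the canister lying in the blue cradle and the right-hand lid (C) held open. No verdict is reported, so what follows rests on my own checks.

- **Canister:** I gripped it near its foot, swung it level, lowered it until it touched the cradle floor and let go. It measured about -72 mm along and 0 mm across the cradle, and the top view showed it unmoved just before hand-in.
- **Pin:** I tapped pin C first and it was the loose one, stopping at z = 0.084 m, a full 13 mm sink. A two-view check put its top at z = 0.081 m, against about 0.095 m for A and B, so I did not tap those.
- **Lid:** I raised lid C by its black tab along its hinge arc to a commanded 0.78 rad. The cameras put it at about 0.80 rad, with the grip still at 14.9 mm on the tab. Pins A and B had not moved in the picture, so those lids are shut, and the bystanders looked untouched.

**Checks that disagreed:**
- The roughly 2 N of pin friction did not show above the force noise, so the sinking was confirmed by the stop height and the pictures.
- The two-view heights of the cradle floor corners scattered from 0 to 40 mm because the views were too close together. The floor's measured size at the stated 28 mm agreed to 1–2 mm, and the lowering touched at the expected height.

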